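Centre-mark the grounding lug

TASK

The copper grounding lug clamped in one of the two spring-punch stands needs its centre mark. Press the automatic punch above that lug straight down until its spring trips with a snap, then let it rise fully and back away. Do not press the other punch, which stands over the bronze pulley, and do not touch the switch test box.

Things in the scene. Friction and masses are not known exactly. Their poses are not given: they have to be found in the camera images.
- lug_punch_top (a point): centre of the flat top of the cap (steel disc 38 mm across, 14 thick) of the punch above the copper lug (flat tongue with round barrel, 36 x 120 mm). 150 mm above the work surface at rest; goes down with the cap. Its grey bracket on a 125 x 100 mm base is at most 112 mm high, so the cap stands free. The stands look alike, may swap sides, and are 190 mm or more apart
- lug_punch (a joint): downward stroke in m of the punch above the copper lug: 0 at rest (fully up), 0.015 at its hard stop. The push needed starts at about 5 N, climbs to about 14 N at 5 mm, then falls away to about 5 N near the bottom: the snap. The trip is complete at 13 mm of stroke. Let go, it springs back to 0 by itself
- pulley_punch (a joint): stroke in m of the other punch, of the same make and height, which stands over a round bronze pulley 90 mm across; 0 at rest. To be left alone
- test_box: switch test box, a grey box 110 x 150 mm and 70 mm high, with a small chrome toggle and a spring-back steel lever on its top, up to 115 mm high in all; origin at the centre of its underside; it is screwed down to one side of the stands. To be left alone
Not all that is in view belongs to the job. Leave any red or yellow look-alike of the part that bears pulley_punch alone.

How it is judged (in metres and radians):
On the way:
1. the punch over the lug is pressed down past its trip (more than 12.5 mm of its 15 mm stroke) (value of joint lug_punch above 0.0125 m), for 0.05 s.
At the end, for the whole second after the job is handed in: the punch over the lug, having been tripped, has risen again to within 2 mm of its rest, and the other punch stands at rest too (within 2 mm) (value of joint each of lug_punch, pulley_punch below 0.002 m); the robot touches nothing.
It fails at once if the punch over the pulley is pressed (more than 4 mm) (value of joint pulley_punch above 0.004 m).
It fails at once if the switch test box is touched (more than 2 N) (contact force between test_box and the arm above 2 N or contact force between test_box and the fingers above 2 N).
It also fails if it takes over 32 s, if anything falls off the work surface, if the arm or the gripper's body presses on something with over 40 N, if the wrist force passes 120 N, or if a joint passes its speed limit or range.

ROBOT

A 7-joint arm with a two-finger parallel gripper is mounted at the origin on the work surface. World frame = base frame: x ahead of the robot, y to its left, z up, the work surface at z = 0. Lengths are in m, angles in degrees, forces in N, time in s.
With the tool pointing down it reaches from about 0.35 to 0.9 m from the base axis. Payload 7.2 kg.
Tool frame: the origin (TCP) lies at the very end of the fingers, on their centre line; the grasp point (between the pads) lies 19 mm behind it; z points along the fingers, y is the direction in which the jaws open and shut (so a half turn about z gives the same grasp; the last joint's range is limited). The gripper opens to 85 mm and grips with 20 to 120 N. Pads are 22 mm wide; open, the fingers measure 114 mm over their backs; the gripper's body (76 mm by 85 mm) begins 54 mm behind the grasp point. The pads swing forward as they close: fully open they stand 13 mm farther back than shut.
Start: joints at [62.899, 23.554, -0.728, 91.456, 0.321, 64.991, -4.71], TCP at [0.246, -0.574, 0.231] pointing down, gripper open.
Joint ranges: [-169.25, 169.25], [-16.82, 113.86], [-84.01, 82.57], [7.8, 145.47], [-59.2, 239.2], [7.22, 106.19], [-163.78, 163.78]. Speed limits (degrees/s): [136.94, 136.94, 172.46, 172.46, 180, 180, 180].

INTERFACE

Orientations are given as [roll, pitch, yaw] about the fixed x, y, z axes, in that order (R = Rz(yaw) Ry(pitch) Rx(roll)).
In Python, from bench import env gives the robot as it stands.
- The arm moves only by the tool servo_tool, never from a script. Its argument "increments" is a list that holds one entry, the list of rows, each a list of 5 numbers: the finger opening in cm, from 0 to 8.54, then the shift along the tool's x, y, z in cm, then the turn about the tool's z in degrees. In form: [[[gripper, tx, ty, tz, yaw], ...]]. A call has 1 to 20 rows; each row is the pose to reach, as a shift and turn from the pose commanded when the call began, along the tool's axes at that moment; what a row does not reach only later rows make up. A row lasts 1/8 s, in which the tool goes at most 62.5 mm and 10.7 degrees, less where a joint would pass 70% of its speed; a pose out of reach is approached as far as the arm can. A call with a gripper value outside its range is refused whole. The fingers move at their own pace and stop on an object; the grip force is fixed at half the most. Time passes only in rows, so rows that repeat a pose let the fingers close. It gives the time, the measured TCP pose, the force and the opening at its end, in the units of the state.
- env.state(): the state, without advancing time (a new reading comes with each control period).
- env.grab_frame(name): name is "scene" or "top" or "wrist"; returns a dict with "frame" (420x560x3 uint8, red, green, blue), "K" (3x3 intrinsics, pixels), "xyz" and "attitude" of the camera in the world. Camera axes: x right, y up, looking along -z (the intrinsics and any distortion apply to the point x, -y, -z); pixel columns grow to the right and rows downward; lengths in m; the calibration is good to about 2 mm. A picture is of the moment at which its call begins. There is no depth.
- env.sign_off(): hands the job in, once; it reports no verdict.
Trained networks look in the newest picture that a camera, given by its name, has taken for a name from the list of things; names that differ only in an ending like _2 or _b are one class to them, and where a whole thing is asked for, a point or a joint stands for the part that bears it (a point fixed in the world has none). Each returns a list of dicts, best first, with "p" (0 to 1); they miss things now and then, are a little off and sometimes report something else, mostly with a low value. They report only what shows in the picture. A call takes as long as a camera call. They do not tell look-alikes from the thing itself.
- env.search_frame(name, camera): "location" ([column, row] in pixels, amid what is visible of it).
- env.masks_of(name, camera): "pixels" (420x560 bool, what is visible of it) and "location" ([column, row] in pixels, amid what is visible of it).
- env.pinpoint(name, camera): "location" ([column, row] in pixels: a listed point, or the origin of a listed thing).
The state is a dict: "time_s": time; "joint_positions": joint angles; "qvel": joint speeds; "effort": joint torques, N m; "ee_pos": TCP position; "orientation": TCP orientation; "force": force on the tool from outside, world axes, zero at the start; "torque": the same for the moment, N m; "gripper_width": finger opening in m.
Only numpy, scipy, OpenCV 4.12 (cv2) and the standard library are available. Lean on these libraries where they do the work, as an engineer would, in place of code of your own. Each camera call takes 0.05 s, during which the arm holds its last target.

## Working session

There is one attempt and no reset: what is moved stays moved. The work goes in short steps, Python scripts to look and compute and a tool call to move; the robot and the scene stay as the last step left them, time stands still between calls to the robot, and variables do not carry over. Pictures are saved under pics/ and viewed, and the job is handed in when it is done.

Besides the shell and the picture viewer there is one more tool, called after "Emit:" by a JSON object that holds its "op" and its "data", one argument or row to a line. servo_tool: Moves the arm, as the interface text tells. Its arguments: {"type":"object","properties":{"increments":{"type":"array","items":{"type":"array","items":{"type":"array","items":{"type":"number"}}}}},"required":["increments"]}

```bash
mkdir -p pics
cat > h.py <<'E'
from bench import env
import numpy as np, cv2
def snap(c,fn):
    f=env.grab_frame(c); cv2.imwrite('pics/'+fn,f['frame'][:,:,::-1]); return f
E
python3 - <<'E'
from h import *
s=env.state(); print(s['time_s'],s['ee_pos'],s['orientation'],s['force'],s['gripper_width'])
for c in ['scene','top']:
    f=snap(c,c+'0.png'); print(c,f['K'],f['xyz'],f['attitude'],[k for k in f])
    for n in ['lug_punch_top']:
        print(n,env.pinpoint(n,c))
    for n in ['lug_punch','pulley_punch','test_box']:
        print(n,env.search_frame(n,c))
E
```

```text
0.0 [ 0.24589859 -0.57406395  0.23045366] [-1.79908235e+02  6.61156191e-03  2.31939781e+01] [0.26160917 0.24932062 0.26500161] 0.08520743486553156
scene [[501.70324582   0.         273.60709883]
 [  0.         501.70324582 206.77611577]
 [  0.           0.           1.        ]] [1.3096593  0.81080998 1.19482914] [ 44.95308132  -1.25308944 141.9884429 ] ['frame', 'K', 'xyz', 'attitude']
lug_punch_top [{'location': [280.6, 158.6], 'p': 0.48}]
lug_punch [{'location': [282.8, 162.9], 'p': 0.56}]
pulley_punch [{'location': [312.2, 234.5], 'p': 0.71}, {'location': [174.0, 185.3], 'p': 0.65}, {'location': [276.9, 163.1], 'p': 0.61}, {'location': [334.7, 293.2], 'p': 0.53}]
test_box [{'location': [431.9, 317.9], 'p': 0.72}]
top [[407.80663261   0.         277.9254001 ]
 [  0.         407.80663261 205.62615474]
 [  0.           0.           1.        ]] [ 0.57192974 -0.01504809  1.35354081] [  2.83928894  -0.93968421 -91.6274799 ] ['frame', 'K', 'xyz', 'attitude']
lug_punch_top [{'location': [321.4, 249.4], 'p': 0.52}]
lug_punch [{'location': [323.7, 246.5], 'p': 0.43}]
pulley_punch [{'location': [154.9, 178.4], 'p': 0.65}, {'location': [215.5, 208.3], 'p': 0.61}, {'location': [351.0, 140.2], 'p': 0.51}]
test_box []
```

View pics/scene0.png

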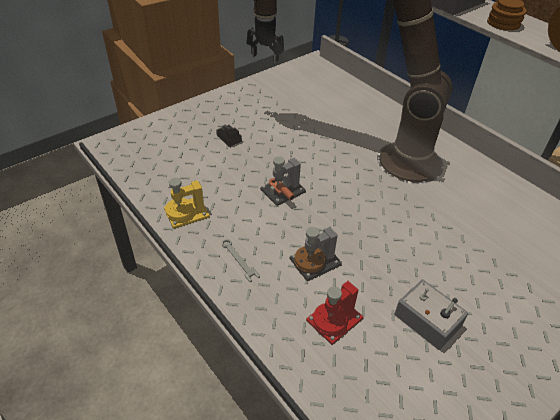

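View pics/top0.png

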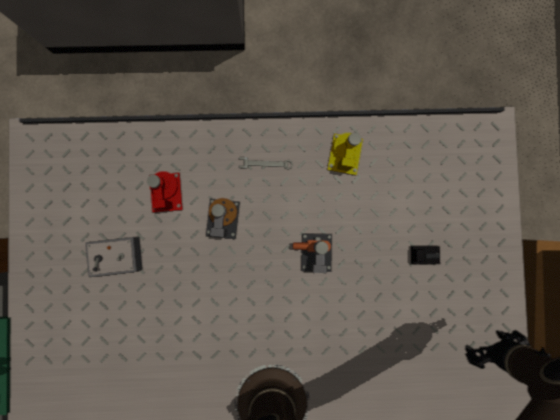

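The scene view shows four punches. Yellow is at (178,190) and red at (335,295); both are look-alikes. The grey one over the round bronze pulley is at (313,235), and the grey one over the copper tongue with barrel is at (280,163). In the top view the lug punch's cap is at (321,248), the pulley punch's at (218,211), and the test box is at (115,257). The one at scene (280,163) / top (321,248) fits the lug. I'll confirm it in a crop and triangulate.

```bash
cat >> h.py <<'E'
from scipy.spatial.transform import Rotation as R
def ray(f,px):
    K=f['K']; d=np.array([(px[0]-K[0,2])/K[0,0],-(px[1]-K[1,2])/K[1,1],-1.])
    return np.array(f['xyz']),R.from_euler('xyz',f['attitude'],degrees=True).apply(d)
def atz(f,px,z):
    o,d=ray(f,px); return o+d*(z-o[2])/d[2]
def proj(f,p):
    q=R.from_euler('xyz',f['attitude'],degrees=True).inv().apply(np.array(p)-f['xyz']);K=f['K']
    return K[0,2]+K[0,0]*q[0]/-q[2],K[1,2]+K[1,1]*-q[1]/-q[2]
E
python3 - <<'E'
from h import *
a=snap('scene','s1.png'); b=snap('top','t1.png')
ca=cv2.resize(a['frame'][135:215,240:340],None,fx=4,fy=4,interpolation=3)
cb=cv2.resize(b['frame'][220:300,270:370],None,fx=4,fy=4,interpolation=3)
cv2.imwrite('pics/crop1.png',np.hstack([ca,cb])[:,:,::-1])
print(atz(a,env.pinpoint('lug_punch_top','scene')[0]['location'],.15),atz(b,env.pinpoint('lug_punch_top','top')[0]['location'],.15))
print('pulley',atz(b,(218,211),.15))
E
```

```text
[ 0.50080324 -0.17000748  0.15      ] [ 0.50250178 -0.16447929  0.15      ]
pulley [0.62006903 0.14048545 0.15      ]
```

View pics/crop1.png

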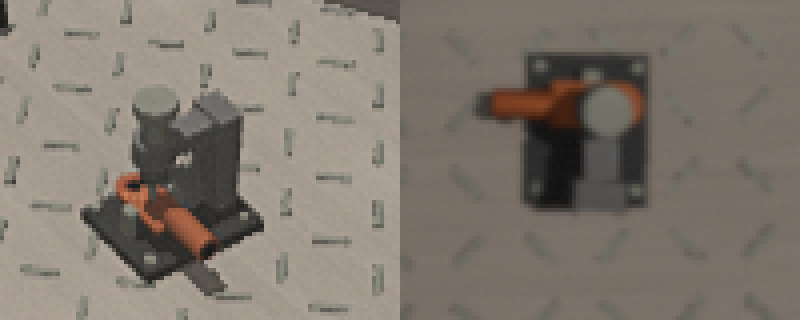

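The crop confirms an orange copper tongue with a barrel under a grey stand. Cap top is at about scene (279,160) and top (322,248).

Run:
```python
from h import *
a=env.grab_frame('scene'); b=env.grab_frame('top')
p1=atz(a,(279.0,160.0),.15);p2=atz(b,(322.1,247.8),.15)
print(p1,p2)
s=env.state(); M=R.from_euler('xyz',s['orientation'],degrees=True)
for p in (p1,p2,(p1+p2)/2):
    p=np.array([p[0],p[1],.215]); print(M.inv().apply(p-s['ee_pos'])*100)
```

```text
[ 0.50293305 -0.15577115  0.15      ] [ 0.50313145 -0.16302424  0.15      ]
[ 40.09691751 -28.37600077   1.63040662]
[ 39.82952707 -27.70148721   1.63044943]
[ 39.96322229 -28.03874399   1.63042802]
```

Emit:
{"op": "servo_tool", "data": {
  "increments": [
    [[0,2,-1.4,-1,0],[0,5.5,-3.8,-2,0],[0,9.5,-6.6,-3,0],[0,13.5,-9.4,-3,0],[0,17.5,-12.2,-3,0],[0,21.5,-15,-3,0],[0,25.5,-17.8,-3,0],[0,29.5,-20.5,-3,0],[0,33.5,-23.3,-3,0],[0,36.5,-25.4,-3,0],[0,38.5,-26.8,-3,0],[0,39.5,-27.5,-3,0],[0,39.9,-27.8,-3,0],[0,39.9,-27.8,-3,0],[0,39.9,-27.8,-3,0]]
  ]
}}

```text
time_s: 2.68
ee_pos: [0.5029, -0.1628, 0.2613]
orientation: [180.0, 0.0, 23.1]
force: [0.4, -0.1, -0.5]
gripper_width: 0.0
```

Run:
```python
from h import *
s=env.state(); print(s['time_s'],s['ee_pos'],s['orientation'],s['force'],s['gripper_width'])
for c in ['wrist','top','scene']:
    f=snap(c,c+'2.png'); print(f['xyz'],f['attitude'])
    for n in ['pinpoint']:
        for d in env.pinpoint('lug_punch_top',c): print(c,d,atz(f,d['location'],.15))
    print('tcp px',proj(f,s['ee_pos']))
```

```text
2.675 [ 0.50291994 -0.16280782  0.26128717] [1.79986803e+02 2.08838065e-02 2.31032085e+01] [ 0.41535405 -0.12264652 -0.5262006 ] 4.2359613205479e-06
[ 0.578045   -0.13009173  0.40279574] [-18.44456821   0.12031    -66.90542661]
wrist {'location': [273.6, 196.2], 'p': 0.58} [ 0.50356365 -0.15682216  0.15      ]
tcp px (np.float64(280.81041756017987), np.float64(272.54160722805506))
[ 0.57192974 -0.01504809  1.35354081] [  2.83928894  -0.93968421 -91.6274799 ]
top {'location': [320.4, 249.1], 'p': 0.63} [ 0.49946712 -0.15788197  0.15      ]
tcp px (np.float64(327.20870142391715), np.float64(250.1196192914682))
[1.3096593  0.81080998 1.19482914] [ 44.95308132  -1.25308944 141.9884429 ]
scene {'location': [278.9, 159.9], 'p': 0.42} [ 0.50287965 -0.15636089  0.15      ]
tcp px (np.float64(278.6502591881387), np.float64(131.07815032932393))
```

View pics/wrist2.png

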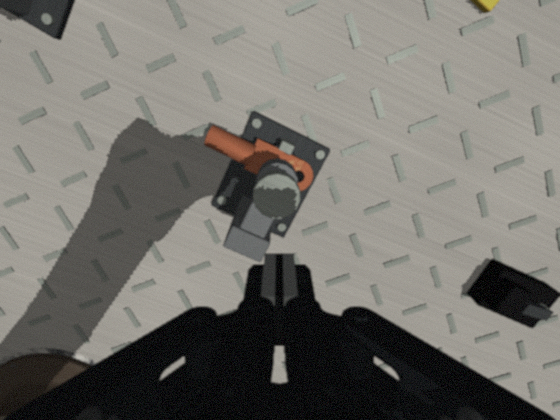

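View pics/scene2.png

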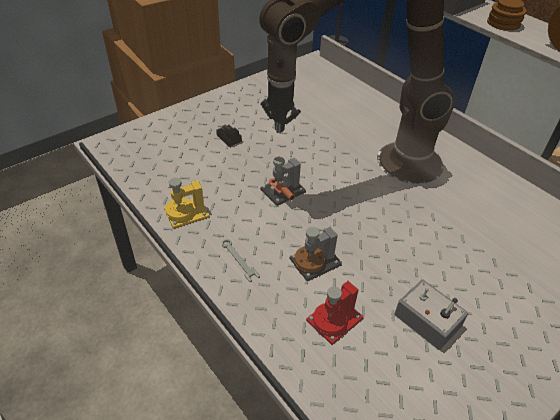

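The wrist view shows the lug punch's cap top at about (277,197), with the orange lug under it, and the closed fingertips at (280,260).

Run:
```python
from h import *
f=env.grab_frame('wrist'); fr=f['frame']
print(env.state()['ee_pos'])
cv2.imwrite('pics/w3.png',cv2.resize(fr[150:240,230:330],None,fx=6,fy=6,interpolation=3)[:,:,::-1])
s=env.state(); M=R.from_euler('xyz',s['orientation'],degrees=True)
for px in [(276,197),(277,198)]:
    p=atz(f,px,.15); print(p,M.inv().apply(p-s['ee_pos'])*100)
for y in (-.157,-.160,-.163): 
    p=(.503,y,.15); print(p,proj(f,p))
```

```text
[ 0.50331166 -0.16200695  0.26129969]
[ 0.50407133 -0.15805775  0.15      ] [ 0.22550254 -0.33360893 11.12995052]
[ 0.50362526 -0.15909578  0.15      ] [ 0.14364383 -0.25573758 11.12995551]
(0.503, -0.157, 0.15) (np.float64(274.2172882662543), np.float64(197.69400337993565))
(0.503, -0.16, 0.15) (np.float64(277.750777722112), np.float64(199.13442177182282))
(0.503, -0.163, 0.15) (np.float64(281.2745209707613), np.float64(200.57086714602036))
```

View pics/w3.png

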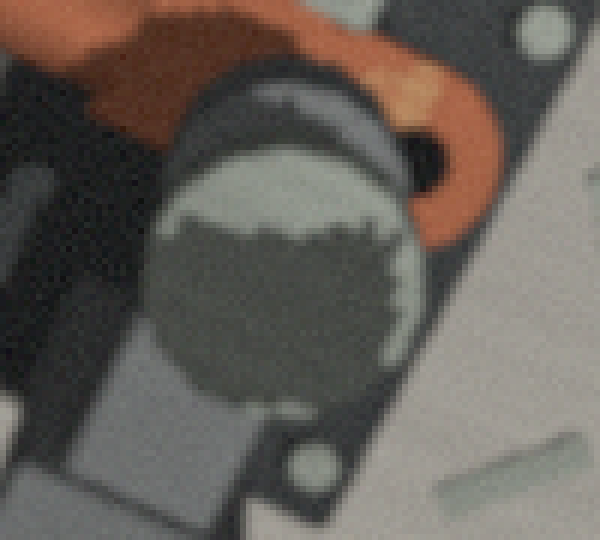

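The enlarged cap disc is centred at pixel (277.5,196.7), which gives about (0.504,-0.159). I'll correct the offset and descend to just above the cap.

Emit:
{"op": "servo_tool", "data": {
  "increments": [
    [[0,0.2,-0.3,1,0],[0,0.2,-0.3,3,0],[0,0.2,-0.3,5,0],[0,0.2,-0.3,7,0],[0,0.2,-0.3,8.5,0],[0,0.2,-0.3,9.5,0],[0,0.2,-0.3,10,0],[0,0.2,-0.3,10,0],[0,0.2,-0.3,10,0]]
  ]
}}

```text
time_s: 4.15
ee_pos: [0.5044, -0.1584, 0.1618]
orientation: [180.0, -0.0, 23.2]
force: [-0.7, -0.1, 0.3]
gripper_width: 0.0003
```

Run:
```python
from h import *
s=env.state(); print(s['time_s'],s['ee_pos'],s['force'])
f=snap('wrist','w4.png'); g=snap('scene','s4.png'); print(proj(f,s['ee_pos']))
cv2.imwrite('pics/c4.png',np.hstack([cv2.resize(g['frame'][120:220,230:330],(500,500),interpolation=3),f['frame'][150:400,205:355].repeat(2,0).repeat(2,1)])[:,:,::-1]) if 0 else cv2.imwrite('pics/c4.png',np.hstack([cv2.resize(g['frame'][125:205,240:320],(400,400),interpolation=3),cv2.resize(f['frame'][170:330,200:360],(400,400),interpolation=3)])[:,:,::-1])
```

```text
4.15 [ 0.50441508 -0.15839364  0.1618032 ] [-0.73038895 -0.09033479  0.26018846]
(np.float64(280.8971200943607), np.float64(272.5814874831762))
```

View pics/c4.png

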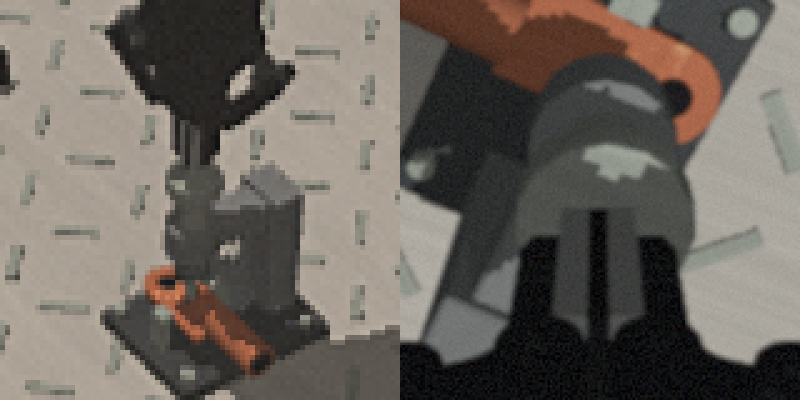

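The fingertips sit over the middle of the cap in both views. Pressing now: 2.7 cm down.

Emit:
{"op": "servo_tool", "data": {
  "increments": [
    [[0,0,0,0.5,0],[0,0,0,1.0,0],[0,0,0,1.3,0],[0,0,0,1.6,0],[0,0,0,1.9,0],[0,0,0,2.2,0],[0,0,0,2.4,0],[0,0,0,2.6,0],[0,0,0,2.7,0],[0,0,0,2.7,0],[0,0,0,2.7,0],[0,0,0,2.7,0]]
  ]
}}

```text
time_s: 5.75
ee_pos: [0.5042, -0.1583, 0.1351]
orientation: [180.0, -0.0, 23.2]
force: [-3.5, 1.3, 9.6]
gripper_width: -0.0002
```

z is 0.1351 with 9.6 N. I'll push 1 mm more to confirm the hard stop.

Emit:
{"op": "servo_tool", "data": {
  "increments": [
    [[0,0,0,0.1,0],[0,0,0,0.1,0],[0,0,0,0.1,0]]
  ]
}}

```text
time_s: 6.12
ee_pos: [0.5043, -0.1583, 0.135]
orientation: [179.9, -0.0, 23.2]
force: [-5.4, 1.8, 18.0]
gripper_width: -0.0002
```

Run:
```python
from h import *
g=snap('scene','s5.png'); s=env.state(); print(s['ee_pos'],s['force'])
cv2.imwrite('pics/c5.png',cv2.resize(g['frame'][125:205,240:320],(480,480),interpolation=3)[:,:,::-1])
```

```text
[ 0.50429434 -0.15833328  0.13497354] [-5.33721639  1.398951   18.8513341 ]
```

View pics/c5.png

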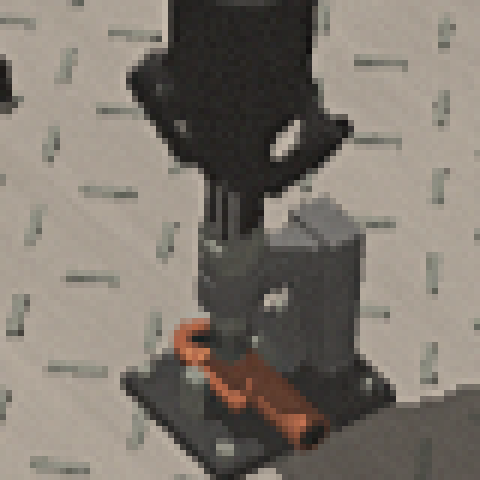

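The force rose to 18 N with z stuck at 0.135, so it is on the hard stop and fully tripped. The picture shows the cap lowered and the punch tip on the lug. Now I'll rise and back away.

Emit:
{"op": "servo_tool", "data": {
  "increments": [
    [[0,0,0,-0.3,0],[0,0,0,-0.8,0],[0,0,0,-1.4,0],[0,0,0,-2,0],[0,0,0,-3,0],[0,0,0,-5,0],[0,0,0,-8,0],[0,0,0,-11,0],[0,-1,0.7,-13,0],[0,-4,2.8,-13,0],[0,-8,5.6,-13,0],[0,-11,7.7,-13,0],[0,-13,9,-13,0],[0,-13,9,-13,0],[0,-13,9,-13,0]]
  ]
}}

```text
time_s: 8.05
ee_pos: [0.4206, -0.2913, 0.2633]
orientation: [-180.0, -0.0, 23.2]
force: [-0.4, -0.1, -0.2]
gripper_width: 0.0001
```

Run:
```python
from h import *
g=snap('scene','s6.png'); s=env.state(); print(s['time_s'],s['ee_pos'],s['force'],abs(s['qvel']).max())
o=cv2.imread('pics/scene0.png')[135:265,240:345]
n=g['frame'][135:265,240:345,::-1]
cv2.imwrite('pics/c6.png',cv2.resize(np.hstack([o,n]),None,fx=3.6,fy=3.6,interpolation=3))
```

```text
8.1 [ 0.4208091  -0.29101311  0.26332979] [ 0.34849135  0.23476896 -0.36602161] 0.330179434033347
```

View pics/c6.png

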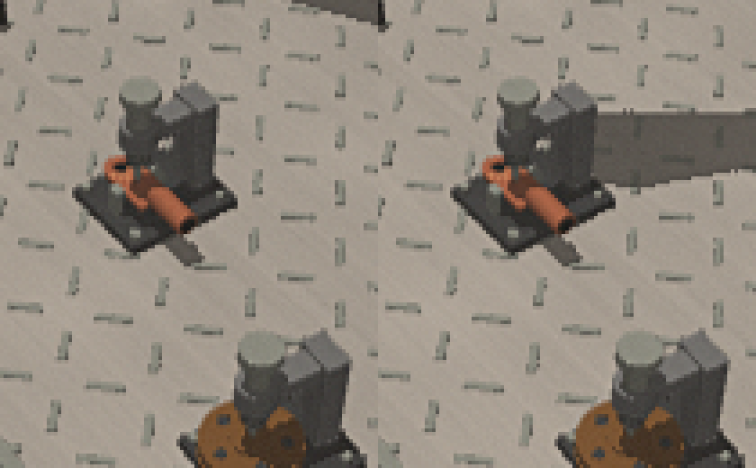

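Before (left) and after (right) match: both caps are at rest height and the robot is clear. Handing in.

```bash
python3 -c "
from bench import env
print(env.sign_off())"
```

```text
the job is handed in; nothing more can be done
None
```

I pressed the punch over the copper lug straight down with the closed fingers until it tripped, let it rise, backed the arm away and handed the job in at about 8 s.

- **Trip:** the fingertips stopped at z = 0.135 m, which is the full 15 mm stroke from the 150 mm rest height. Pushing 1 mm further moved nothing and raised the force from about 10 N to 18 N, so it was on the hard stop.
- **At rest again:** the last scene picture shows both the lug and the pulley punch caps where they stood at the start. The arm was clear, with force readings near zero.
- **Left alone:** I never moved the arm near the pulley punch, the test box or the red and yellow look-alikes.
- **Disagreement:** the early cap-centre estimates from the different cameras were up to about 14 mm apart. I settled it with a close wrist view, and the fingertips looked well centred on the cap just before pressing.

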